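Hold a round bar through its lug against a sprung end stop for tacking

ROBOT

A 6-joint arm with a two-finger parallel gripper is mounted at the origin on the work surface. World frame = base frame: x ahead of the robot, y to its left, z up, the work surface at z = 0. Lengths are in m, angles in rad, forces in N, time in s.
With the tool pointing down it reaches from about 0.275 to 0.975 m from the base axis. Payload 8.4 kg.
Tool frame: the origin (TCP) lies midway between the tips of the shut fingers; the grasp point (between the pads) lies 19 mm behind it (robot.hold_point_z is the distance from the TCP to the grasp point, in m); z points along the fingers, y is the line along which they close (so a half turn about z gives the same grasp; the last joint's range is limited). The gripper opens to 92 mm and grips with 3 to 60 N. Pads are 20 mm wide; open, the fingers measure 128 mm over their backs; the gripper's body (75 mm by 189 mm) begins 69 mm behind the grasp point.
Start: joints at [1.215, 0.353, 1.633, -0, 1.155, -0.002], TCP at [0.217, 0.586, 0.215] pointing down, gripper open.
Joint ranges: [-2.63, 2.63], [-0.92, 2.1], [0.06, 2.66], [-1.3, 4.44], [0, 2.69], [-3.02, 3.02]. Speed limits (rad/s): [2.22, 2.22, 2.79, 3.14, 3.14, 3.14].

INTERFACE

Orientations are given as a rotation vector (axis times angle).
In Python, from cell import robot gives the robot as it stands. The module is installed in compiled form; this text tells all that it offers.
- The arm moves only by the tool carry_out, never from a script. Its argument "steps" is a list of rows, each an object with "grip": the opening, from 0 (shut) to 1 (fully open); "offset": the shift along the tool's x, y, z in m, a list of three; "turn": the turn, a rotation vector about the tool's x, y, z in rad, a list of three. In form: [{"grip": grip, "offset": [tx, ty, tz], "turn": [wx, wy, wz]}, ...]. A call has exactly 10 rows; each row shifts and turns the commanded pose from where the row before left it, along the tool's axes as they then stand; what a row does not reach is not made up. A row lasts 1/12 s, in which the tool goes at most 41.7 mm and 7.16 degrees, less where a joint would pass 70% of its speed; a pose out of reach is approached as far as the arm can. A call with a gripper value outside its range is refused whole. The fingers move at their own pace and stop on an object; "squeeze" is the grip in N (left out, the last holds). Time passes only in rows, so rows that do not move let the fingers close, or fill a call up. It gives the time, the measured TCP pose, the force, the opening and the grip force at its end, in the units of the state.
- robot.state(): the state, without advancing time (a new reading comes with each control period).
- robot.grab_frame(name): name is "scene" or "top" or "wrist"; returns (picture, depth): 400x640x3 uint8, blue, green, red; 400x640 float32, m along the optical axis (not along the pixel's ray), 0 where there is no reading.
- robot.calibration(name): a dict with "vertical_fov" (degrees; the focal length in pixels is half the picture's height over the tangent of half this angle, whatever the lens; pixels are square), "cx", "cy" (the principal point, pixels), "R" (3x3) and "t" (3): a world point X has camera coordinates R X + t; the wrist camera has in their place "mount" (4x4, takes a point from camera to tool coordinates, whose origin is the TCP and whose axes are the flange's). Camera axes: x right, y down, z forward; pixel columns grow to the right and rows downward; lengths in m; the calibration is good to about 2 mm. The wrist camera is an equidistant fisheye: a pixel r from the principal point sees the ray r / f radians off the axis. A picture is of the moment at which its call begins: read the wrist's pose just before it. calibration takes no time and is no camera call.
- robot.finish_job(): hands the job in; it is judged then, once.
The state is a dict: "time_s": time; "joint_pos": joint angles; "qvel": joint speeds; "joint_torque": joint torques, N m; "ee_pos": TCP position; "tool_rot": TCP orientation; "wrist_force": force on the tool from outside, world axes, zero at the start; "wrist_torque": the same for the moment, N m; "grip_width": finger opening in m; "grasp_force": force on a finger pad.
Only numpy, scipy, OpenCV 4.12 (cv2) and the standard library are available. Lean on these libraries where they do the work, as an engineer would, in place of code of your own. Each camera call takes 0.05 s, during which the arm holds its last target. There are 200 camera calls.

TASK

Take the long round steel bar off its V rest and slide its end straight through the hole of the upright lug on the tacking fixture, without ramming anything, until it meets the sprung stop behind the lug. Press it against the stop with a steady push of about 10 N (the stop's disc is then pushed back half of its way), keep that push for two seconds, and finish while still gripping and pressing the bar, so that the welder can tack it to the lug: do not let go. Leave the short bar, the screwdriver, the grinding disc and the tin where they are.

Things in the scene. Friction and masses are not known exactly. Their poses are not given: they have to be found in the camera images.
- bar: The long round bar, bare steel: 12 mm diameter, 220 mm long, about 0.19 kg, loose, both ends alike (either may go first). Origin at its middle, on its axis; x runs along it. It starts level in one of the two V rests with its axis 50 mm above the table, its middle within 8 mm of the rest's middle.
- rest_a: The V rest that carries the long bar, fixed: dark foot 110 x 60 x 10 mm with two V posts 10 mm thick, 90 mm apart (80 mm clear between them for the fingers), tops 51 mm above the table. Origin under its middle on the table; x along the bar, z up. An equal rest carries the short bar; which stands left or right varies.
- short_bar: Bystander: round steel bar 12 mm diameter, 130 mm long, in the other V rest, axis 50 mm above the table. Origin at its middle, x along it.
- fixture: The tacking fixture, fixed: dark base plate 240 x 90 x 12 mm (70 mm before to 170 mm behind the lug), upright lug, and the stop's grey housing (45 x 50 mm, 90 mm high, front 81 mm behind the lug's middle). Origin on the table under the lug's hole; x is level and points the way the bar is pushed, from lug to stop; z up. The -x side of the lug is free for the bar.
- eye (a point): Centre of the lug's hole, 65 mm above the table, axes as the fixture's. The lug is a steel plate 44 x 44 mm, 10 mm thick (5 mm either side of this point along x), top edge 87 mm above the table; the round hole is 18 mm wide, chamfered 2 mm, axis along x. Below it is a block 56 mm wide, 44 mm high.
- plunger: The sprung stop: steel disc 28 mm wide, 6 mm thick, on a 12 mm stem that slides along the fixture's x, in line with the hole. Origin at the centre of the face the bar pushes; free, it lies 45 mm beyond the eye. It moves back 27 mm, then stops hard (18 N just before); no preload, 0.667 N per mm, so 10 N is 15 mm. From disc to housing: 30 mm free, 15 mm at 10 N.
- screwdriver: Bystander: a screwdriver lying on the table beyond the work.
- disc: Bystander: a black grinding disc 100 mm wide, 6 mm thick, lying flat beyond the work.
- tin: Bystander: an open steel tin 80 mm wide, 60 mm high, standing beyond the work.
Mind the look-alikes: they are no part of the job. What is shaped like the bar but green is not meant.

How it is judged:
By the outcome, as a careful person would: the job done as asked, in the order asked, and still so for the second after the job is handed in, while the arm keeps its last pose, push and grip.
It also fails if it takes over 53 s, if anything falls off the work surface, if the arm or the gripper's body presses on something with over 40 N, if the wrist force passes 120 N, or if a joint passes its speed limit or range.

## Working session

There is one attempt and no reset: what is moved stays moved. The work goes in short steps, Python scripts to look and compute and a tool call to move; the robot and the scene stay as the last step left them, time stands still between calls to the robot, and variables do not carry over. Pictures are saved under pics/ and viewed, at most 13 in all, crops included, and the job is handed in when it is done.

Besides the shell and the picture viewer there is one more tool, called after "Emit:" by a JSON object that holds its "name" and its "arguments". carry_out: Moves the arm, as the interface text tells. Its arguments: {"type":"object","properties":{"steps":{"type":"array","items":{"type":"object","properties":{"grip":{"type":"number"},"offset":{"type":"array","items":{"type":"number"}},"turn":{"type":"array","items":{"type":"number"}}}}},"squeeze":{"type":"number"}},"required":["steps"]}

```bash
mkdir -p pics
python3 - <<'E'
from cell import robot
import cv2,numpy as np
s=robot.state();print(s)
for n in("scene","top","wrist"):
    p,d=robot.grab_frame(n);cv2.imwrite(f"pics/{n}0.png",p);np.save(f"pics/{n}0.npy",d)
    print(n,robot.calibration(n),(d>0).mean(),d.max())
print(robot.hold_point_z)
E
```

```text
{'time_s': 0.0, 'joint_pos': array([ 1.21460866e+00,  3.53643038e-01,  1.63414247e+00, -9.94280825e-06,
        1.15519928e+00, -2.40040846e-03]), 'qvel': array([ 1.98380802e-05, -1.25027417e-03,  3.16550753e-04,  3.42563633e-04,
       -7.85110633e-04,  1.47235732e-03]), 'joint_torque': array([-1.43236422e-03, -5.93839645e+01, -3.34216082e+01,  6.95600733e-02,
        2.34190497e-02, -1.42988065e-04]), 'ee_pos': array([0.21636073, 0.58581864, 0.21386332]), 'tool_rot': array([-5.52785556e-01, -3.09233314e+00,  2.15409641e-03]), 'wrist_force': array([-0.64967433,  0.10990179,  0.77179185]), 'wrist_torque': array([ 0.01480942, -0.00617283, -0.05156468]), 'grasp_force': 0.0, 'grip_width': 0.0920245478447866}
scene {'vertical_fov': 52.77650968211223, 'cx': 319.8872824594479, 'cy': 196.4613615580794, 'R': array([[ 0.57191298,  0.82030526,  0.00384895],
       [ 0.52964156, -0.36567251, -0.76535183],
       [-0.62641468,  0.43975322, -0.64360062]]), 't': array([-0.38382562, -0.20492569,  1.22065777])} 0.9960625 3.2652745
top {'vertical_fov': 54.29551863759925, 'cx': 316.6774080501537, 'cy': 198.8958678606222, 'R': array([[ 3.66896828e-04, -9.99408868e-01,  3.43770342e-02],
       [-9.97489037e-01, -2.80034439e-03, -7.07656582e-02],
       [ 7.08200939e-02, -3.42647511e-02, -9.96900417e-01]]), 't': array([0.06409675, 0.5746283 , 0.92133106])} 0.995796875 1.8409203
wrist {'vertical_fov': 65.70646984690485, 'cx': 318.7167543699308, 'cy': 197.3046442016107, 'mount': array([[ 4.88274222e-04, -9.70926180e-01, -2.39378599e-01,
         6.71026714e-02],
       [ 9.99999777e-01,  5.83365095e-04, -3.26388118e-04,
        -3.77744033e-04],
       [ 4.56543888e-04, -2.39378386e-01,  9.70926248e-01,
        -1.69883481e-01],
       [ 0.00000000e+00,  0.00000000e+00,  0.00000000e+00,
         1.00000000e+00]])} 0.92662109375 1.2686927
0.0187
```

View pics/top0.png

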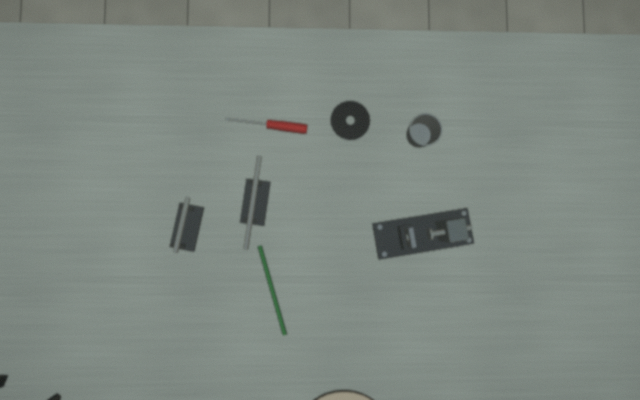

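View pics/scene0.png

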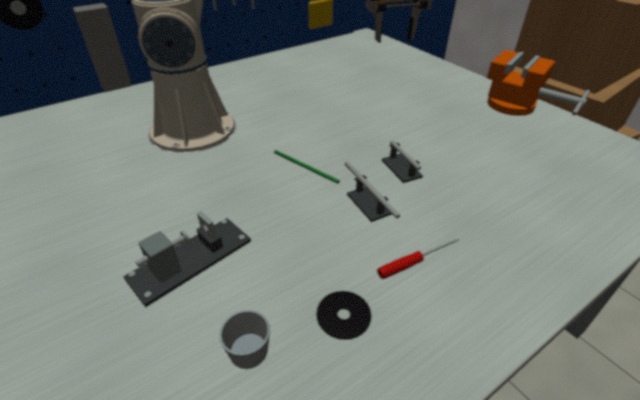

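The top view shows the long bar from (259,156) to (247,249), and the short bar in the rest at (188,225). The green decoy is near (272,290). The fixture's lug is at about (411,237) and its housing at (458,230), so the push goes to the right and slightly up in the image. The scene view agrees.

```bash
cat > h.py <<'E'
import numpy as np,cv2
from cell import robot
from scipy.spatial.transform import Rotation as Ro
def wristT(s):
    T=np.eye(4);T[:3,:3]=Ro.from_rotvec(s['tool_rot']).as_matrix();T[:3,3]=s['ee_pos'];return T
def rays(n,uv,s=None):
    c=robot.calibration(n);f=200/np.tan(np.radians(c['vertical_fov']/2))
    q=(np.atleast_2d(uv).astype(float)-[c['cx'],c['cy']])/f
    if n=='wrist':
        r=np.linalg.norm(q,axis=1)+1e-12
        d=np.c_[q*(np.sin(r)/r)[:,None],np.cos(r)]
        T=wristT(s)@c['mount'];return T[:3,3],d@T[:3,:3].T
    R,t=np.array(c['R']),np.array(c['t'])
    return -R.T@t,np.c_[q,np.ones(len(q))]@R
def plane(n,uv,z,s=None):
    o,d=rays(n,uv,s);z=np.asarray(z,float)
    return (o+d*((z-o[2])/d[:,2])[:,None])
def proj(n,X,s=None):
    X=np.atleast_2d(X);c=robot.calibration(n);f=200/np.tan(np.radians(c['vertical_fov']/2))
    if n=='wrist':
        T=np.linalg.inv(wristT(s)@c['mount']);p=X@T[:3,:3].T+T[:3,3]
        r=np.hypot(p[:,0],p[:,1]);a=np.arctan2(r,p[:,2]);q=p[:,:2]/r[:,None]*a[:,None]
    else:
        p=X@np.array(c['R']).T+c['t'];q=p[:,:2]/p[:,2:]
    return q*f+[c['cx'],c['cy']]
E
python3 - <<'E'
from h import *
p=cv2.imread('pics/top0.png');d=np.load('pics/top0.npy')
v,u=np.nonzero(d>0);o,dr=rays('top',np.c_[u,v]);X=o+dr*d[v,u][:,None]
H=np.zeros(d.shape);H[v,u]=X[:,2]
print('table z',np.median(H[280:330,100:200]),np.median(H[280:330,450:600]))
m=np.zeros(d.shape,np.uint8);m[130:260,225:285]=1
bar=(H>.042)&(H<.07)&(m>0);n,l,st,c=cv2.connectedComponentsWithStats(bar.astype(np.uint8));k=1+st[1:,4].argmax()
vv,uu=np.nonzero(l==k);P=plane('top',np.c_[uu,vv],.052)[:,:2]
r=cv2.minAreaRect(P.astype(np.float32));print('bar',r,cv2.boxPoints(r),len(P))
g=cv2.cvtColor(p,cv2.COLOR_BGR2GRAY)
m=np.zeros_like(g);m[195:270,360:485]=(g[195:270,360:485]<90)*255
m=cv2.morphologyEx(m,cv2.MORPH_CLOSE,np.ones((9,9)))
cs=max(cv2.findContours(m,0,1)[0],key=cv2.contourArea)
r=cv2.minAreaRect(plane('top',cs[:,0],.012)[:,:2].astype(np.float32));print('base',r,cv2.boxPoints(r))
vv,uu=np.nonzero((H>.075)&(H<.1));k=(uu>395)&(uu<425)&(vv>215)&(vv<260)
P=plane('top',np.c_[uu[k],vv[k]],.087)[:,:2].astype(np.float32);r=cv2.minAreaRect(P);print('lugtop',len(P),r)
E
```

```text
table z 0.001377880289796074 9.912501216957637e-06
bar ((0.5660086274147034, 0.2154184728860855), (0.030543137341737747, 0.21964862942695618), 82.33841705322266) [[0.4551287  0.2149252 ]
 [0.67281646 0.18564126]
 [0.6768886  0.21591175]
 [0.4592008  0.24519569]] 564
base ((0.4923630654811859, -0.19417166709899902), (0.08782736212015152, 0.2384214699268341), 9.416483879089355) [[ 0.4295371  -0.08375199]
 [ 0.46854517 -0.31896076]
 [ 0.555189   -0.30459136]
 [ 0.516181   -0.06938258]]
lugtop 116 ((0.48529794812202454, -0.14450274407863617), (0.04362139478325844, 0.013346384279429913), 10.548645973205566)
```

Emit:
{"name": "carry_out", "arguments": {"steps": [{"grip": 1,"offset": [-0.036,-0.018,0],"turn": [0,0,0]},{"grip": 1,"offset": [-0.036,-0.018,0],"turn": [0,0,0]},{"grip": 1,"offset": [-0.036,-0.018,0],"turn": [0,0,0]},{"grip": 1,"offset": [-0.036,-0.018,0],"turn": [0,0,0]},{"grip": 1,"offset": [-0.036,-0.018,0],"turn": [0,0,0]},{"grip": 1,"offset": [-0.036,-0.018,0],"turn": [0,0,0]},{"grip": 1,"offset": [-0.036,-0.018,0],"turn": [0,0,0]},{"grip": 1,"offset": [-0.036,-0.018,0],"turn": [0,0,0]},{"grip": 1,"offset": [-0.036,-0.018,0],"turn": [0,0,0]},{"grip": 1,"offset": [-0.036,-0.018,0],"turn": [0,0,0]}], "squeeze": 50}}

```text
time_s: 0.98
ee_pos: [0.4929, 0.291, 0.2146]
tool_rot: [-0.553, -3.093, 0.0]
wrist_force: [0.8, 0.1, 0.3]
grip_width: 0.0918
grasp_force: 0.0
```

Emit:
{"name": "carry_out", "arguments": {"steps": [{"grip": 1,"offset": [-0.03,-0.015,0],"turn": [0,0,0]},{"grip": 1,"offset": [-0.03,-0.015,0],"turn": [0,0,0]},{"grip": 1,"offset": [-0.03,-0.015,0],"turn": [0,0,0]},{"grip": 1,"offset": [0,0,0],"turn": [0,0,-0.11]},{"grip": 1,"offset": [0,0,0],"turn": [0,0,-0.11]},{"grip": 1,"offset": [0,0,0],"turn": [0,0,0]},{"grip": 1,"offset": [0,0,0],"turn": [0,0,0]},{"grip": 1,"offset": [0,0,0],"turn": [0,0,0]},{"grip": 1,"offset": [0,0,0],"turn": [0,0,0]},{"grip": 1,"offset": [0,0,0],"turn": [0,0,0]}]}}

```text
time_s: 1.82
ee_pos: [0.5605, 0.2197, 0.2146]
tool_rot: [0.211, 3.134, 0.0]
wrist_force: [-0.1, -0.2, -0.3]
grip_width: 0.0919
grasp_force: 0.0
```

Run:
```python
from h import *
s=robot.state();print(s['ee_pos'],s['tool_rot'],s['joint_pos'],s['time_s']);np.save('pics/s1.npy',s,allow_pickle=True)
p,d=robot.grab_frame('wrist');cv2.imwrite('pics/w1.png',p);np.save('pics/w1d.npy',d)
print(proj('wrist',[[.455,.23,.05],[.675,.20,.05]],s))
```

```text
[0.56046071 0.21972132 0.21461462] [2.11376388e-01 3.13446042e+00 9.17955839e-06] [ 3.71131338e-01  3.17490121e-01  1.68439175e+00 -2.98968165e-07
  1.13969644e+00 -1.06499617e+00] 1.8167
[[315.44096309  86.79302907]
 [315.60838467 277.7392888 ]]
```

View pics/w1.png

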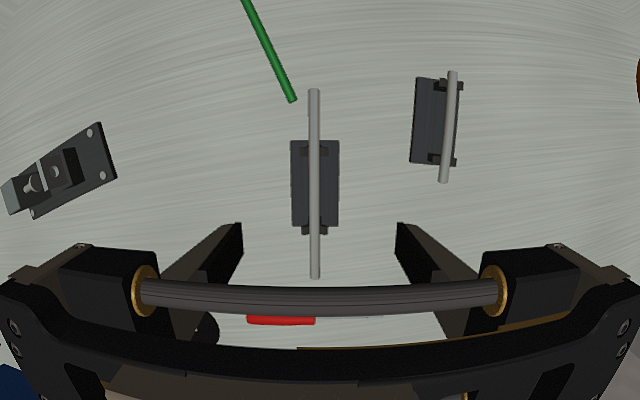

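The wrist view shows the bar from (314,89) to (315,279), between the two V posts at rows 148 and 230. I'll measure it exactly.

Run:
```python
from h import *
s=np.load('pics/s1.npy',allow_pickle=True).item()
p=cv2.imread('pics/w1.png').astype(int)
g=p.mean(2)
# bar centre per row: edges by gradient around the column 315
C=[]
for v in range(96,274,4):
    row=cv2.GaussianBlur(g[v:v+1,295:336].astype(np.float32),(1,1),0)[0]
    gr=np.diff(row)
    dark=142<v<232
    a=gr[8:20];b=gr[20:32]
    if dark: i,j=a.argmax(),b.argmin()
    else: i,j=np.abs(a).argmax(),np.abs(b).argmax()
    C.append([295+.5+8+i,295.5+20+j,v])
C=np.array(C)
w=C[:,1]-C[:,0];print(np.round(w,1))
k=np.abs(w-np.median(w))<3
P=plane('wrist',np.c_[(C[k,0]+C[k,1])/2,C[k,2]],.05,s)
l=cv2.fitLine(P[:,:2].astype(np.float32),cv2.DIST_HUBER,0,.01,.01).ravel();print('line',l,np.degrees(np.arctan2(l[1],l[0])))
col=g[:,312:318].mean(1);print(np.round(col[84:94]),np.round(col[272:284]))
E1,E2=plane('wrist',[[314.5,88.5],[315.3,279]],.05,s);print(E1,E2,np.linalg.norm(E1-E2),(E1+E2)/2)
T=wristT(s);print(T[:3,:3].round(4))
print('mid in tool',((E1+E2)/2-T[:3,3])@T[:3,:3])
# rest foot
m=((g<80)).astype(np.uint8);m[:, :285]=0;m[:,345:]=0;m[:135]=0;m[240:]=0
q=cv2.findContours(m,0,1)[0];q=np.vstack([c for c in q if cv2.contourArea(c)>50])[:,0]
Q=plane('wrist',q,.01,s)[:,:2];print('foot',cv2.minAreaRect(Q.astype(np.float32)))
# top-image line of bar
pt=cv2.imread('pics/top0.png').astype(int).mean(2)
```

```text
[12. 12. 12. 12. 12. 12. 11. 12. 12. 12. 12.  9. 10. 10. 10. 10. 10. 10.
 10. 10. 10. 10. 10. 10. 10. 10. 10. 10. 10. 10. 10. 10. 10. 10. 18. 10.
 10. 10. 10. 10. 10. 10. 10. 10. 10.]
line [ 0.99120456 -0.13233866  0.56919676  0.21252121] -7.6047554
[149. 148. 147. 153. 124. 125. 127. 127. 127. 128.] [130. 130. 130. 129. 129. 128. 129. 133. 155. 157. 159. 158.]
[0.45671353 0.22875781 0.05      ] [0.67670829 0.19938246 0.05      ] 0.22194730382741173 [0.56671091 0.21407013 0.05      ]
[[-0.9909  0.1343  0.    ]
 [ 0.1343  0.9909  0.    ]
 [-0.      0.     -1.    ]]
mid in tool [-0.00695027 -0.00476196  0.16461468]
foot ((0.5733975172042847, 0.2121887505054474), (0.0586528554558754, 0.12012937664985657), 82.54016876220703)
```

Emit:
{"name": "carry_out", "arguments": {"steps": [{"grip": 1,"offset": [-0.007,-0.005,0.025],"turn": [0,0,0]},{"grip": 1,"offset": [0,0,0.035],"turn": [0,0,0]},{"grip": 1,"offset": [0,0,0.035],"turn": [0,0,0]},{"grip": 0.6,"offset": [0,0,0.035],"turn": [0,0,0]},{"grip": 0.5,"offset": [0,0,0.03],"turn": [0,0,0]},{"grip": 0.4,"offset": [0,0,0.015],"turn": [0,0,0]},{"grip": 0.3,"offset": [0,0,0.008],"turn": [0,0,0]},{"grip": 0.3,"offset": [0,0,0],"turn": [0,0,0]},{"grip": 0.3,"offset": [0,0,0],"turn": [0,0,0]},{"grip": 0.3,"offset": [0,0,0],"turn": [0,0,0]}]}}

```text
time_s: 2.7
ee_pos: [0.568, 0.2139, 0.033]
tool_rot: [0.21, 3.133, 0.001]
wrist_force: [0.6, -0.1, 0.9]
grip_width: 0.0473
grasp_force: 0.0
```

Run:
```python
from h import *
s=robot.state();print(s['ee_pos'],s['wrist_force'],s['grip_width'])
p,d=robot.grab_frame('wrist');cv2.imwrite('pics/w2.png',p)
```

```text
[0.5680312  0.21389321 0.0330359 ] [ 0.58007101 -0.1128398   0.89663961] 0.04732339008153431
```

View pics/w2.png

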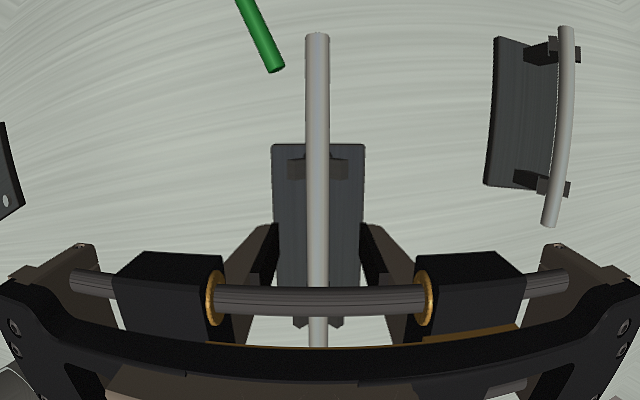

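The bar (columns 306–330) runs centred between the fingers (inner edges at about 275 and 362), clear of the posts. I'll close the fingers and lift.

Emit:
{"name": "carry_out", "arguments": {"steps": [{"grip": 0.05,"offset": [0,0,0.001],"turn": [0,0,0]},{"grip": 0.05,"offset": [0,0,0],"turn": [0,0,0]},{"grip": 0.05,"offset": [0,0,0],"turn": [0,0,0]},{"grip": 0.05,"offset": [0,0,0],"turn": [0,0,0]},{"grip": 0.05,"offset": [0,0,0],"turn": [0,0,0]},{"grip": 0.05,"offset": [0,0,0],"turn": [0,0,0]},{"grip": 0.05,"offset": [0,0,0],"turn": [0,0,0]},{"grip": 0.05,"offset": [0,0,0],"turn": [0,0,0]},{"grip": 0.05,"offset": [0,0,0],"turn": [0,0,0]},{"grip": 0.05,"offset": [0,0,0],"turn": [0,0,0]}], "squeeze": 50}}

```text
time_s: 3.58
ee_pos: [0.5671, 0.2134, 0.0308]
tool_rot: [0.21, 3.134, 0.0]
wrist_force: [-1.0, -0.9, 4.1]
grip_width: 0.0102
grasp_force: 50.0
```

Emit:
{"name": "carry_out", "arguments": {"steps": [{"grip": 0.05,"offset": [0,0,-0.01],"turn": [0,0,0]},{"grip": 0.05,"offset": [0,0,-0.02],"turn": [0,0,0]},{"grip": 0.05,"offset": [0,0,-0.025],"turn": [0,0,0]},{"grip": 0.05,"offset": [0,0,-0.025],"turn": [0,0,0]},{"grip": 0.05,"offset": [0,0,-0.02],"turn": [0,0,0.05]},{"grip": 0.05,"offset": [0,0,0],"turn": [0,0,0.1]},{"grip": 0.05,"offset": [0,0,0],"turn": [0,0,0.11]},{"grip": 0.05,"offset": [0,0,0],"turn": [0,0,0.11]},{"grip": 0.05,"offset": [0,0,0],"turn": [0,0,0.11]},{"grip": 0.05,"offset": [0,0,0],"turn": [0,0,0.11]}]}}

```text
time_s: 4.42
ee_pos: [0.5666, 0.2134, 0.1309]
tool_rot: [-1.12, -2.935, 0.0]
wrist_force: [-0.3, -0.2, -1.8]
grip_width: 0.0107
grasp_force: 50.0
```

Emit:
{"name": "carry_out", "arguments": {"steps": [{"grip": 0.05,"offset": [0,0,0],"turn": [0,0,0.11]},{"grip": 0.05,"offset": [0,0,0],"turn": [0,0,0.11]},{"grip": 0.05,"offset": [0,0,0],"turn": [0,0,0.11]},{"grip": 0.05,"offset": [0,0,0],"turn": [0,0,0.11]},{"grip": 0.05,"offset": [0,0,0],"turn": [0,0,0.11]},{"grip": 0.05,"offset": [0,0,0],"turn": [0,0,0.1]},{"grip": 0.05,"offset": [0,0,0],"turn": [0,0,0.08]},{"grip": 0.05,"offset": [0,0,0],"turn": [0,0,0.05]},{"grip": 0.05,"offset": [0,0,0],"turn": [0,0,0]},{"grip": 0.05,"offset": [0,0,0],"turn": [0,0,0]}]}}

```text
time_s: 5.25
ee_pos: [0.5668, 0.2134, 0.1307]
tool_rot: [-2.144, -2.296, 0.0]
wrist_force: [-0.5, -1.6, -1.2]
grip_width: 0.0106
grasp_force: 50.0
```

Run:
```python
from h import *
s=robot.state();T=wristT(s);print(s['ee_pos'],s['wrist_force'],s['wrist_torque'],s['joint_pos']);print(T[:3,:3].round(4))
print('x dir deg',np.degrees(np.arctan2(-T[1,0],-T[0,0])))
f=np.array([.1636,-.9865,0]);eye=np.array([.4847,-.1447,.065])
tgt=eye-.15*f;tgt[2]=s['ee_pos'][2]
print((tgt-s['ee_pos'])@T[:3,:3])
```

```text
[0.56676105 0.21335151 0.13070358] [-0.53331557 -1.62111849 -1.15730008] [-0.06785141  0.03023791  0.01918188] [3.57549292e-01 4.13055544e-01 1.74933141e+00 1.27404984e-05
 9.79557047e-01 2.88765434e-01]
[[-6.870e-02  9.976e-01 -3.000e-04]
 [ 9.976e-01  6.870e-02 -1.000e-04]
 [-1.000e-04 -3.000e-04 -1.000e+00]]
x dir deg -86.05938132121233
[-2.02253948e-01 -1.20786007e-01  5.92298613e-05]
```

Emit:
{"name": "carry_out", "arguments": {"steps": [{"grip": 0.05,"offset": [-0.017,-0.01,0],"turn": [0,0,0]},{"grip": 0.05,"offset": [-0.029,-0.017,0],"turn": [0,0,0]},{"grip": 0.05,"offset": [-0.034,-0.02,0],"turn": [0,0,0]},{"grip": 0.05,"offset": [-0.034,-0.02,0],"turn": [0,0,0]},{"grip": 0.05,"offset": [-0.034,-0.02,0],"turn": [0,0,0]},{"grip": 0.05,"offset": [-0.034,-0.02,0],"turn": [0,0,0]},{"grip": 0.05,"offset": [-0.02,-0.014,0],"turn": [0,0,0]},{"grip": 0.05,"offset": [0,0,0],"turn": [0,0,-0.048]},{"grip": 0.05,"offset": [0,0,0],"turn": [0,0,-0.048]},{"grip": 0.05,"offset": [0,0,0],"turn": [0,0,0]}]}}

```text
time_s: 6.08
ee_pos: [0.4596, 0.0032, 0.1309]
tool_rot: [2.03, 2.397, 0.0]
wrist_force: [0.2, -0.4, -1.6]
grip_width: 0.0103
grasp_force: 50.0
```

Emit:
{"name": "carry_out", "arguments": {"steps": [{"grip": 0.05,"offset": [0,0,0],"turn": [0,0,0]},{"grip": 0.05,"offset": [0,0,0],"turn": [0,0,0]},{"grip": 0.05,"offset": [0,0,0],"turn": [0,0,0]},{"grip": 0.05,"offset": [0,0,0],"turn": [0,0,0]},{"grip": 0.05,"offset": [0,0,0],"turn": [0,0,0]},{"grip": 0.05,"offset": [0,0,0],"turn": [0,0,0]},{"grip": 0.05,"offset": [0,0,0],"turn": [0,0,0]},{"grip": 0.05,"offset": [0,0,0],"turn": [0,0,0]},{"grip": 0.05,"offset": [0,0,0],"turn": [0,0,0]},{"grip": 0.05,"offset": [0,0,0],"turn": [0,0,0]}]}}

```text
time_s: 6.92
ee_pos: [0.4598, 0.0038, 0.1306]
tool_rot: [2.033, 2.395, 0.0]
wrist_force: [-0.1, -0.6, -1.7]
grip_width: 0.0106
grasp_force: 50.0
```

Run:
```python
from h import *
s=robot.state();T=wristT(s);print(s['ee_pos'],s['wrist_force'],s['wrist_torque'],s['joint_pos'],s['time_s']);print(T[:3,:3].round(4))
print('x dir deg',np.degrees(np.arctan2(-T[1,0],-T[0,0])))
np.save('pics/s3.npy',s,allow_pickle=True)
for n in('wrist','top','scene'):
    p,d=robot.grab_frame(n);cv2.imwrite(f'pics/{n}3.png',p);np.save(f'pics/{n}3d.npy',d)
```

```text
[0.4597991  0.00380159 0.13059369] [-0.06235034 -0.55451093 -1.71934858] [-0.0773969   0.0360494   0.00668059] [ 5.01031994e-03  2.05953905e-01  2.05584315e+00 -7.89537436e-06
  8.79778706e-01 -1.58001549e-01] 6.9167
[[-0.1623  0.9867  0.    ]
 [ 0.9867  0.1623 -0.    ]
 [-0.      0.     -1.    ]]
x dir deg -80.65981957194853
```

View pics/wrist3.png

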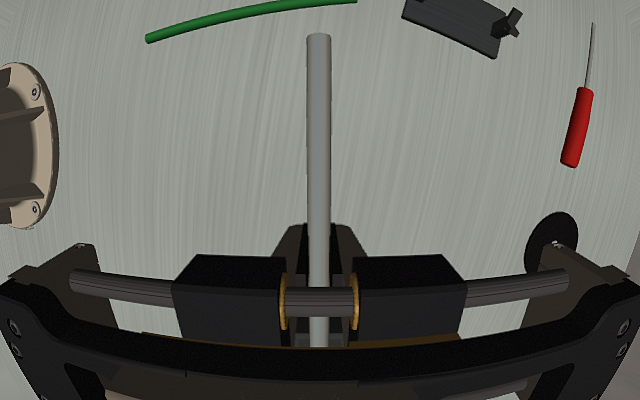

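View pics/scene3.png

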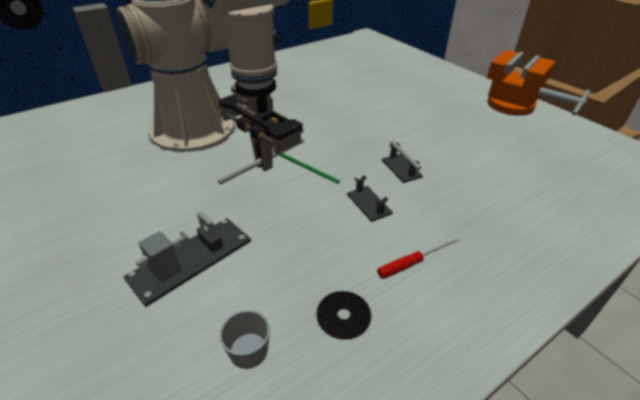

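The wrist camera faces away from the fixture, and either bar end may go first. I'll make a half turn so the camera sees the leading tip and the lug. Joint 6 goes to about 2.98, which is within range.

Emit:
{"name": "carry_out", "arguments": {"steps": [{"grip": 0.05,"offset": [0,0,0],"turn": [0,0,0.06]},{"grip": 0.05,"offset": [0,0,0],"turn": [0,0,0.12]},{"grip": 0.05,"offset": [0,0,0],"turn": [0,0,0.12]},{"grip": 0.05,"offset": [0,0,0],"turn": [0,0,0.12]},{"grip": 0.05,"offset": [0,0,0],"turn": [0,0,0.12]},{"grip": 0.05,"offset": [0,0,0],"turn": [0,0,0.12]},{"grip": 0.05,"offset": [0,0,0],"turn": [0,0,0.12]},{"grip": 0.05,"offset": [0,0,0],"turn": [0,0,0.12]},{"grip": 0.05,"offset": [0,0,0],"turn": [0,0,0.12]},{"grip": 0.05,"offset": [0,0,0],"turn": [0,0,0.12]}]}}

```text
time_s: 7.9
ee_pos: [0.4598, 0.0038, 0.1306]
tool_rot: [-3.007, -0.91, -0.0]
wrist_force: [-1.4, -0.4, -2.6]
grip_width: 0.0106
grasp_force: 50.0
```

Emit:
{"name": "carry_out", "arguments": {"steps": [{"grip": 0.05,"offset": [0,0,0],"turn": [0,0,0.12]},{"grip": 0.05,"offset": [0,0,0],"turn": [0,0,0.12]},{"grip": 0.05,"offset": [0,0,0],"turn": [0,0,0.12]},{"grip": 0.05,"offset": [0,0,0],"turn": [0,0,0.12]},{"grip": 0.05,"offset": [0,0,0],"turn": [0,0,0.12]},{"grip": 0.05,"offset": [0,0,0],"turn": [0,0,0.12]},{"grip": 0.05,"offset": [0,0,0],"turn": [0,0,0.12]},{"grip": 0.05,"offset": [0,0,0],"turn": [0,0,0.12]},{"grip": 0.05,"offset": [0,0,0],"turn": [0,0,0.12]},{"grip": 0.05,"offset": [0,0,0],"turn": [0,0,0.12]}]}}

```text
time_s: 8.73
ee_pos: [0.4598, 0.0038, 0.1306]
tool_rot: [2.996, -0.947, -0.0]
wrist_force: [-0.1, 0.4, -1.3]
grip_width: 0.0106
grasp_force: 50.0
```

Emit:
{"name": "carry_out", "arguments": {"steps": [{"grip": 0.05,"offset": [0,0,0],"turn": [0,0,0.12]},{"grip": 0.05,"offset": [0,0,0],"turn": [0,0,0.12]},{"grip": 0.05,"offset": [0,0,0],"turn": [0,0,0.12]},{"grip": 0.05,"offset": [0,0,0],"turn": [0,0,0.12]},{"grip": 0.05,"offset": [0,0,0],"turn": [0,0,0.12]},{"grip": 0.05,"offset": [0,0,0],"turn": [0,0,0.12]},{"grip": 0.05,"offset": [0,0,0],"turn": [0,0,0.08]},{"grip": 0.05,"offset": [0,0,0],"turn": [0,0,0]},{"grip": 0.05,"offset": [0,0,0],"turn": [0,0,0]},{"grip": 0.05,"offset": [0,0,0],"turn": [0,0,0]}]}}

```text
time_s: 9.57
ee_pos: [0.4598, 0.0038, 0.1306]
tool_rot: [-2.399, 2.028, -0.0]
wrist_force: [0.3, 0.3, -1.6]
grip_width: 0.0101
grasp_force: 50.0
```

Run:
```python
from h import *
s=robot.state();T=wristT(s);print(s['ee_pos'],s['wrist_force'],s['wrist_torque'],s['joint_pos'],s['time_s']);print(T[:3,:3].round(4))
print('x dir deg',np.degrees(np.arctan2(T[1,0],T[0,0])))
np.save('pics/s4.npy',s,allow_pickle=True)
for n in('wrist','top','scene'):
    p,d=robot.grab_frame(n);cv2.imwrite(f'pics/{n}4.png',p);np.save(f'pics/{n}4d.npy',d)
```

```text
[0.45980659 0.00378609 0.13058638] [ 0.29468511  0.34535748 -1.62407723] [0.08051946 0.04560169 0.01126552] [ 4.97270427e-03  2.05972874e-01  2.05583905e+00 -1.54522972e-06
  8.79757831e-01  2.97909132e+00] 9.5667
[[ 0.1667 -0.986   0.    ]
 [-0.986  -0.1667 -0.    ]
 [ 0.     -0.     -1.    ]]
x dir deg -80.4043882895303
```

View pics/wrist4.png

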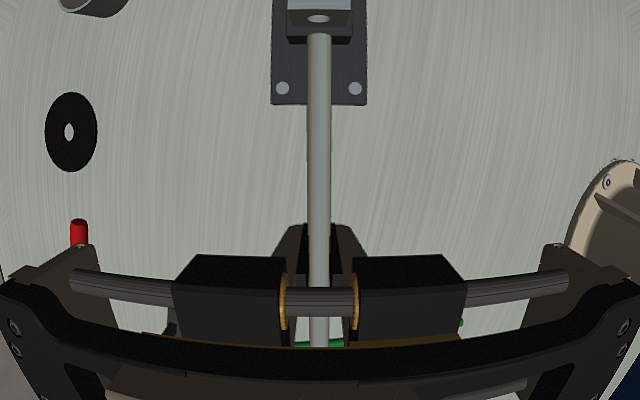

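The wrist view now shows the lug's hole at (318,18), the bar tip at (319,36) and the base's near corners at about (272,104) and (367,104). I'll measure the bar line and pitch, the hole, and the fixture yaw in the tool frame.

Run:
```python
from h import *
s=np.load('pics/s4.npy',allow_pickle=True).item();T=wristT(s)
tool=lambda X:(X-T[:3,3])@T[:3,:3]
p=cv2.imread('pics/wrist4.png');g=p.mean(2);d=np.load('pics/wrist4d.npy')
# bar from depth
v,u=np.nonzero(d>0);
o,dr=rays('wrist',np.c_[u,v],s)
c=robot.calibration('wrist');cz=(T@c['mount'])[:3,2]
X=o+dr*(d[v,u]/(dr@cz))[:,None];
Y=tool(X)
k=(np.abs(Y[:,1])<.012)&(Y[:,0]>.03)&(Y[:,0]<.125)&(Y[:,2]<0.01)&(Y[:,2]>-.05)&(v<225)
B=Y[k];print('n',k.sum())
for x in np.arange(.03,.125,.01):
    q=B[(B[:,0]>=x)&(B[:,0]<x+.01)]
    if len(q):print(round(x+.005,3),'ymid',round((q[:,1].min()+q[:,1].max())/2,4),q[:,1].mean().round(4),'w',round(np.ptp(q[:,1]),4),'top z',np.percentile(q[:,2],5).round(4),len(q))
print('tip x',np.percentile(B[:,0],99.5))
# table heights check
k=(v>120)&(v<200)&(u>150)&(u<270);print('table z',np.median(X[k,2]))
# hole
crop=g[5:32,300:340];print(np.round(crop[:,::2]).astype(int))
```

```text
n 4073
0.035 ymid 0.0002 0.0002 w 0.0115 top z -0.0254 482
0.045 ymid 0.0002 0.0002 w 0.0113 top z -0.0255 491
0.055 ymid 0.0002 0.0002 w 0.0112 top z -0.0254 501
0.065 ymid 0.0002 0.0002 w 0.0111 top z -0.0255 516
0.075 ymid 0.0002 0.0 w 0.0121 top z -0.0254 527
0.085 ymid 0.0002 0.0002 w 0.0121 top z -0.0255 538
0.095 ymid 0.0004 0.0004 w 0.0116 top z -0.0254 506
0.105 ymid 0.0004 0.0003 w 0.0116 top z -0.0254 483
0.115 ymid 0.0002 0.0001 w 0.011 top z -0.0244 29
tip x 0.1101275629824298
table z -0.0003238161694820163
[[129 129 129 129 128 128 128 128 129 128 128 127 128 126 128 128 128 128
  127 129]
 [127 127 127 128 127 126 128 126 127 126 126 126 125 126 125 125 126 126
  126 126]
 [131 133 131 131 133 132 132 132 131 132 131 132 130 131 130 131 130 129
  129 129]
 [131 128 124 125 122 120 119 119 119 126 127 127 127 128 129 130 129 131
  131 133]
 [ 69  65  64  60  59  56  56  56  55  66  66  68  67  71  74  74  77  81
   84  89]
 [ 38  39  38  38  38  39  39  40  38  40  38  39  38  37  38  36  37  36
   34  35]
 [ 42  43  44  44  45  43  45  44  44  41  44  44  43  44  44  4
[... 1021 characters left out ...]
  43  46
   44  45]
 [ 42  43  45  44  44  43  44  43  42  43  41  44  45  44  45  44  45  45
   44  43]
 [ 45  45  45  45  45  44  46  45  46  46  44  44  45  44  45  46  45  45
   45  45]
 [ 47  46  46  46  47  47  47  47  48  46  49  46  46  46  46  45  46  46
   46  46]
 [ 55  53  54  52  55  54  52  55  54  53  54  53  54  54  53  52  52  51
   52  50]
 [ 54  55  56  57  55  55  56  54  55  55  54  56  55  56  56  56  56  54
   56  55]
 [ 55  55  56  56  55  56  56  57  57  57  57  57  56  57  57  57  56  56
   55  56]
 [ 55  55  53  55  55  55  53  53  54  54  53  55  54  55  56  54  55  56
   56  55]
 [ 55  55  55  54  55  55  55  53  53  51  50  52  54  53  55  56  56  56
   55  55]]
```

```bash
cat > m.py <<'E'
from h import *
def measure(tag,hw,rows):
    s=np.load(f'pics/s{tag}.npy',allow_pickle=True).item();T=wristT(s)
    tool=lambda X:(X-T[:3,3])@T[:3,:3]
    g=cv2.imread(f'pics/wrist{tag}.png').mean(2)
    r0,r1,c0,c1=hw
    m=(g[r0:r1,c0:c1]>62).astype(np.uint8);n,l,st,_=cv2.connectedComponentsWithStats(m)
    k=1+st[1:,4].argmax();x,y,w,h,a=st[k]
    cen=np.array([x+(w-1)/2+c0,y+(h-1)/2+r0]);print('hole px',cen,w,h)
    P=tool(plane('wrist',[cen,[x+c0-.5,cen[1]],[x+c0+w-.5,cen[1]]],.065,s));print('hole tool',P[0],'width',P[2,1]-P[1,1])
    L,R=[],[]
    for v in rows:
        gr=np.diff(g[v]);L.append([225+gr[225:300].argmin()+.5,v]);R.append([345+gr[345:420].argmax()+.5,v])
    for q in(L,R):
        e=tool(plane('wrist',q,.012,s));f=cv2.fitLine(e[:,:2].astype(np.float32),cv2.DIST_HUBER,0,.01,.01).ravel()
        print('edge yaw deg',np.degrees(np.arctan(f[1]/f[0])),'y at hole x',f[3]+(P[0,0]-f[2])*f[1]/f[0],'res',np.abs((e[:,0]-f[2])*f[1]-(e[:,1]-f[3])*f[0]).max())
    print('z tool of .065',s['ee_pos'][2]-.065)
E
python3 -c "
from m import *
measure(4,(12,24,303,335),range(48,100,3))"
```

```text
hole px [318.   18.5] 23 8
hole tool [ 0.14940858 -0.00021084  0.06558712] width 0.0175126132592002
edge yaw deg -0.28604734 y at hole x -0.04444035966324197 res 0.015870044967733733
edge yaw deg 0.15735674 y at hole x 0.04475386597246034 res 0.0009235294234062105
z tool of .065 0.06558638184778035
```

Emit:
{"name": "carry_out", "arguments": {"steps": [{"grip": 0.05,"offset": [0,0,0.01],"turn": [0,0,0]},{"grip": 0.05,"offset": [0,0,0.015],"turn": [0,0,0]},{"grip": 0.05,"offset": [0,0,0.02],"turn": [0,0,0]},{"grip": 0.05,"offset": [0,0,0.02],"turn": [0,0,0]},{"grip": 0.05,"offset": [0,0,0.013],"turn": [0,0,0]},{"grip": 0.05,"offset": [0,0,0.007],"turn": [0,0,0]},{"grip": 0.05,"offset": [0,0,0],"turn": [0,0,0]},{"grip": 0.05,"offset": [0,0,0],"turn": [0,0,0]},{"grip": 0.05,"offset": [0,0,0],"turn": [0,0,0]},{"grip": 0.05,"offset": [0,0,0],"turn": [0,0,0]}]}}

```text
time_s: 10.55
ee_pos: [0.4605, 0.0038, 0.0463]
tool_rot: [-2.396, 2.031, -0.002]
wrist_force: [-0.2, 0.2, -1.0]
grip_width: 0.0105
grasp_force: 50.0
```

Run:
```python
from h import *
s=robot.state();T=wristT(s);print(s['ee_pos'],s['wrist_force'],s['joint_pos'],s['time_s'])
print('x dir deg',np.degrees(np.arctan2(T[1,0],T[0,0])),T[2,:2])
np.save('pics/s5.npy',s,allow_pickle=True);P={}
for n in('wrist','top','scene'):
    p,d=robot.grab_frame(n);cv2.imwrite(f'pics/{n}5.png',p);np.save(f'pics/{n}5d.npy',d);P[n]=p
a=cv2.resize(P['wrist'][0:130,240:400],None,fx=3,fy=3,interpolation=cv2.INTER_CUBIC)
b=cv2.resize(P['scene'][160:260,160:280],None,fx=2.6,fy=2.6,interpolation=cv2.INTER_CUBIC)
c=np.zeros((390,800,3),np.uint8);c[:,:480]=a;c[:260,480:792]=b;cv2.imwrite('pics/c5.png',c)
```

```text
[0.46049786 0.00379786 0.04633521] [-0.24024615  0.22350207 -1.02359502] [4.98189409e-03 3.51272440e-01 2.11235112e+00 1.63303887e-05
 6.76401499e-01 2.98190919e+00] 10.55
x dir deg -80.56610960883006 [ 0.00023914 -0.00154928]
```

View pics/c5.png

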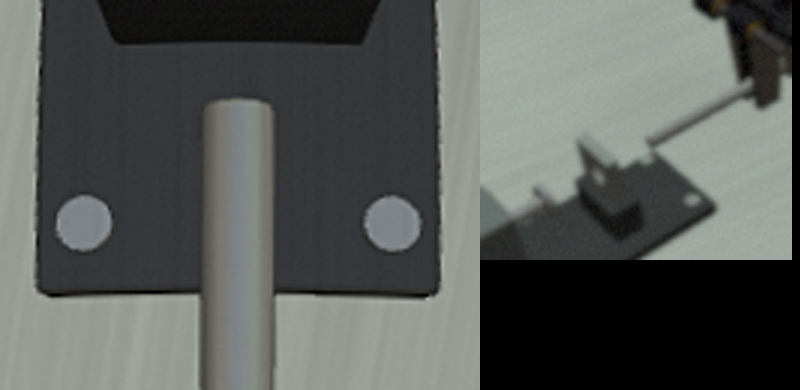

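Left crop (wrist): the bar at crop column 238 is midway between the bolts (84 and 392) and in line with the block (115–365). Right crop (scene): the tip points at the lug. I'll close the gap slowly.

Emit:
{"name": "carry_out", "arguments": {"steps": [{"grip": 0.05,"offset": [0.003,0,0],"turn": [0,0,0]},{"grip": 0.05,"offset": [0.003,0,0],"turn": [0,0,0]},{"grip": 0.05,"offset": [0.004,0,0],"turn": [0,0,0]},{"grip": 0.05,"offset": [0.004,0,0],"turn": [0,0,0]},{"grip": 0.05,"offset": [0.004,0,0],"turn": [0,0,0]},{"grip": 0.05,"offset": [0.004,0,0],"turn": [0,0,0]},{"grip": 0.05,"offset": [0.004,0,0],"turn": [0,0,0]},{"grip": 0.05,"offset": [0.004,0,0],"turn": [0,0,0]},{"grip": 0.05,"offset": [0,0,0],"turn": [0,0,0]},{"grip": 0.05,"offset": [0,0,0],"turn": [0,0,0]}]}}

```text
time_s: 11.53
ee_pos: [0.4647, -0.0261, 0.0456]
tool_rot: [2.396, -2.032, -0.0]
wrist_force: [-0.3, -0.2, -2.2]
grip_width: 0.0105
grasp_force: 50.0
```

Run:
```python
from h import *
s=robot.state();T=wristT(s);print(s['ee_pos'],s['wrist_force'],s['time_s'],T[2].round(5))
print('x dir deg',np.degrees(np.arctan2(T[1,0],T[0,0])))
s4=np.load('pics/s4.npy',allow_pickle=True).item();T4=wristT(s4)
for n,hy in(('hole',-.0002),('edges',.00016)):
    H=T4[:3,3]+T4[:3,:3]@[.1494,hy,.0656];print(n,H,(H-T[:3,3])@T[:3,:3])
P={n:robot.grab_frame(n)[0] for n in('wrist','scene','top')}
a=cv2.resize(P['wrist'][0:100,260:380],None,fx=3.3,fy=3.3,interpolation=cv2.INTER_CUBIC)
b=cv2.resize(P['scene'][170:270,170:270],None,fx=4,fy=4,interpolation=cv2.INTER_CUBIC)
c=np.zeros((400,800,3),np.uint8);c[:330,:396]=a;c[:,400:]=b;cv2.imwrite('pics/c6.png',c)
```

```text
[ 0.46469882 -0.02606485  0.04555601] [-0.3259106  -0.16849437 -2.16790519] 11.5333 [-3.000e-05  6.000e-05 -1.000e+00  4.556e-02]
x dir deg -80.60356122949659
hole [ 0.48490926 -0.14349036  0.06498712] [ 0.11914898 -0.0007666  -0.01943486]
edges [ 0.48455429 -0.14355037  0.06498711] [ 0.11915023 -0.0004066  -0.01943483]
```

View pics/c6.png

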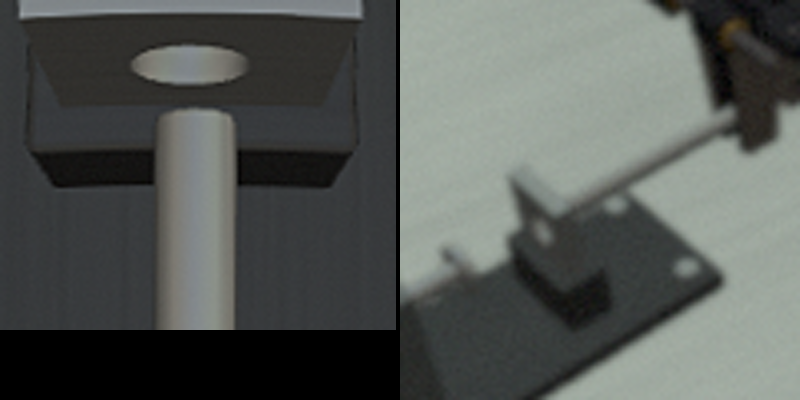

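Left crop (wrist): the hole centre is at crop column 189 and the bar at 196, so the bar is about 1 mm off towards +y. That matches the computed -1.0 mm. I'll correct it and enter gently.

Emit:
{"name": "carry_out", "arguments": {"steps": [{"grip": 0.05,"offset": [0,-0.001,0],"turn": [0,0,0]},{"grip": 0.05,"offset": [0,0,0],"turn": [0,0,0]},{"grip": 0.05,"offset": [0.002,0,0],"turn": [0,0,0]},{"grip": 0.05,"offset": [0.002,0,0],"turn": [0,0,0]},{"grip": 0.05,"offset": [0.002,0,0],"turn": [0,0,0]},{"grip": 0.05,"offset": [0.002,0,0],"turn": [0,0,0]},{"grip": 0.05,"offset": [0.002,0,0],"turn": [0,0,0]},{"grip": 0.05,"offset": [0.002,0,0],"turn": [0,0,0]},{"grip": 0.05,"offset": [0,0,0],"turn": [0,0,0]},{"grip": 0.05,"offset": [0,0,0],"turn": [0,0,0]}]}}

```text
time_s: 12.52
ee_pos: [0.4677, -0.0376, 0.0456]
tool_rot: [-2.396, 2.032, -0.0]
wrist_force: [-0.3, 0.2, -2.6]
grip_width: 0.0106
grasp_force: 50.0
```

Run:
```python
from h import *
s=robot.state();T=wristT(s);print(s['ee_pos'],s['wrist_force'],s['wrist_torque'],s['time_s'])
print('x dir deg',np.degrees(np.arctan2(T[1,0],T[0,0])))
P={n:robot.grab_frame(n)[0] for n in('wrist','scene')}
a=cv2.resize(P['wrist'][0:100,260:380],None,fx=3.3,fy=3.3,interpolation=cv2.INTER_CUBIC)
b=cv2.resize(P['scene'][170:270,170:270],None,fx=4,fy=4,interpolation=cv2.INTER_CUBIC)
c=np.zeros((400,800,3),np.uint8);c[:330,:396]=a;c[:,400:]=b;cv2.imwrite('pics/c7.png',c)
```

```text
[ 0.46767204 -0.03762836  0.04560056] [-0.28703812  0.23498872 -2.59604934] [0.12861231 0.11501867 0.00771077] 12.5167
x dir deg -80.58948760823147
```

View pics/c7.png

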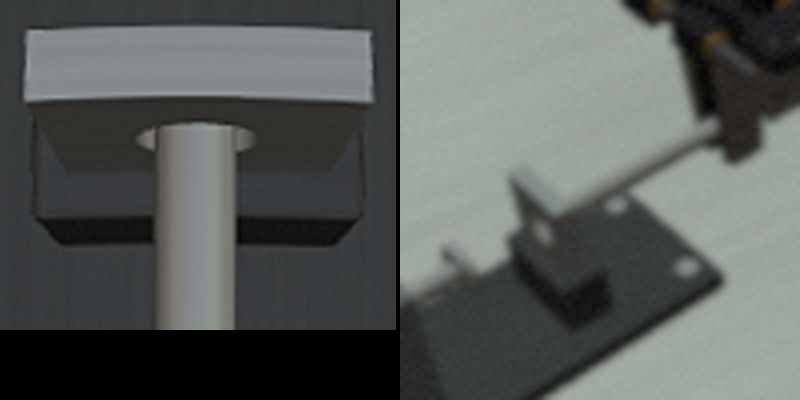

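The bar (158–237) now sits centred in the hole mouth (136–256). I'll continue through.

Emit:
{"name": "carry_out", "arguments": {"steps": [{"grip": 0.05,"offset": [0.002,0,0],"turn": [0,0,0]},{"grip": 0.05,"offset": [0.002,0,0],"turn": [0,0,0]},{"grip": 0.05,"offset": [0.002,0,0],"turn": [0,0,0]},{"grip": 0.05,"offset": [0.002,0,0],"turn": [0,0,0]},{"grip": 0.05,"offset": [0.002,0,0],"turn": [0,0,0]},{"grip": 0.05,"offset": [0.002,0,0],"turn": [0,0,0]},{"grip": 0.05,"offset": [0.002,0,0],"turn": [0,0,0]},{"grip": 0.05,"offset": [0.002,0,0],"turn": [0,0,0]},{"grip": 0.05,"offset": [0.002,0,0],"turn": [0,0,0]},{"grip": 0.05,"offset": [0.002,0,0],"turn": [0,0,0]}]}}

```text
time_s: 13.45
ee_pos: [0.471, -0.0574, 0.0456]
tool_rot: [2.397, -2.031, 0.0]
wrist_force: [0.5, 0.7, -2.3]
grip_width: 0.0105
grasp_force: 50.0
```

Emit:
{"name": "carry_out", "arguments": {"steps": [{"grip": 0.05,"offset": [0.002,0,0],"turn": [0,0,0]},{"grip": 0.05,"offset": [0.002,0,0],"turn": [0,0,0]},{"grip": 0.05,"offset": [0.002,0,0],"turn": [0,0,0]},{"grip": 0.05,"offset": [0.002,0,0],"turn": [0,0,0]},{"grip": 0.05,"offset": [0.002,0,0],"turn": [0,0,0]},{"grip": 0.05,"offset": [0.002,0,0],"turn": [0,0,0]},{"grip": 0.05,"offset": [0.002,0,0],"turn": [0,0,0]},{"grip": 0.05,"offset": [0,0,0],"turn": [0,0,0]},{"grip": 0.05,"offset": [0,0,0],"turn": [0,0,0]},{"grip": 0.05,"offset": [0,0,0],"turn": [0,0,0]}]}}

```text
time_s: 14.28
ee_pos: [0.4732, -0.071, 0.0456]
tool_rot: [2.396, -2.031, -0.0]
wrist_force: [0.1, -0.2, -1.4]
grip_width: 0.0109
grasp_force: 50.0
```

```bash
cat > st.py <<'E'
from h import *
s=robot.state();T=wristT(s);print(s['ee_pos'],s['wrist_force'],s['wrist_torque'],s['time_s'],s['grip_width'])
print('x dir deg',np.degrees(np.arctan2(T[1,0],T[0,0])),'tool force',s['wrist_force']@T[:3,:3])
E
python3 st.py
```

```text
[ 0.47318279 -0.07101347  0.04558612] [ 0.10589162 -0.19390118 -1.39057088] [ 0.11072034  0.08443838 -0.03642646] 14.2833 0.010922565513695843
x dir deg -80.57785018070535 tool force [ 0.20866304 -0.07277597  1.39056156]
```

Emit:
{"name": "carry_out", "arguments": {"steps": [{"grip": 0.05,"offset": [0.002,0,0],"turn": [0,0,0]},{"grip": 0.05,"offset": [0.002,0,0],"turn": [0,0,0]},{"grip": 0.05,"offset": [0.002,0,0],"turn": [0,0,0]},{"grip": 0.05,"offset": [0.002,0,0],"turn": [0,0,0]},{"grip": 0.05,"offset": [0.002,0,0],"turn": [0,0,0]},{"grip": 0.05,"offset": [0.002,0,0],"turn": [0,0,0]},{"grip": 0.05,"offset": [0.002,0,0],"turn": [0,0,0]},{"grip": 0.05,"offset": [0.002,0,0],"turn": [0,0,0]},{"grip": 0.05,"offset": [0.002,0,0],"turn": [0,0,0]},{"grip": 0.05,"offset": [0,0,0],"turn": [0,0,0]}]}}

```text
time_s: 15.12
ee_pos: [0.476, -0.0888, 0.0455]
tool_rot: [-2.396, 2.032, 0.001]
wrist_force: [-0.3, 3.2, -1.1]
grip_width: 0.0105
grasp_force: 50.0
```

Emit:
{"name": "carry_out", "arguments": {"steps": [{"grip": 0.05,"offset": [0,0,0],"turn": [0,0,0]},{"grip": 0.05,"offset": [0,0,0],"turn": [0,0,0]},{"grip": 0.05,"offset": [0,0,0],"turn": [0,0,0]},{"grip": 0.05,"offset": [0,0,0],"turn": [0,0,0]},{"grip": 0.05,"offset": [0,0,0],"turn": [0,0,0]},{"grip": 0.05,"offset": [0,0,0],"turn": [0,0,0]},{"grip": 0.05,"offset": [0,0,0],"turn": [0,0,0]},{"grip": 0.05,"offset": [0,0,0],"turn": [0,0,0]},{"grip": 0.05,"offset": [0,0,0],"turn": [0,0,0]},{"grip": 0.05,"offset": [0,0,0],"turn": [0,0,0]}]}}

```text
time_s: 15.95
ee_pos: [0.4761, -0.0888, 0.0456]
tool_rot: [2.396, -2.031, -0.0]
wrist_force: [-0.6, 4.0, -1.8]
grip_width: 0.0106
grasp_force: 50.0
```

```bash
python3 st.py
```

```text
[ 0.47613    -0.08877858  0.04558604] [-0.60462722  3.9693819  -1.82010168] [0.6399535  0.28019014 0.01601186] 15.95 0.010609175307593846
x dir deg -80.5725358356413 tool force [-4.01474229 -0.05379422  1.82024378]
```

The force is 4.0 N, which is 6 mm of compression, so contact came where I predicted. 9 mm remain.

Emit:
{"name": "carry_out", "arguments": {"steps": [{"grip": 0.05,"offset": [0.001,0,0],"turn": [0,0,0]},{"grip": 0.05,"offset": [0.001,0,0],"turn": [0,0,0]},{"grip": 0.05,"offset": [0.001,0,0],"turn": [0,0,0]},{"grip": 0.05,"offset": [0.001,0,0],"turn": [0,0,0]},{"grip": 0.05,"offset": [0.001,0,0],"turn": [0,0,0]},{"grip": 0.05,"offset": [0.001,0,0],"turn": [0,0,0]},{"grip": 0.05,"offset": [0.001,0,0],"turn": [0,0,0]},{"grip": 0.05,"offset": [0.001,0,0],"turn": [0,0,0]},{"grip": 0.05,"offset": [0.001,0,0],"turn": [0,0,0]},{"grip": 0.05,"offset": [0,0,0],"turn": [0,0,0]}]}}

```text
time_s: 16.78
ee_pos: [0.4772, -0.0972, 0.0454]
tool_rot: [-2.396, 2.032, 0.002]
wrist_force: [-1.7, 9.1, -1.4]
grip_width: 0.0106
grasp_force: 50.0
```

Emit:
{"name": "carry_out", "arguments": {"steps": [{"grip": 0.05,"offset": [0,0,0],"turn": [0,0,0]},{"grip": 0.05,"offset": [0,0,0],"turn": [0,0,0]},{"grip": 0.05,"offset": [0,0,0],"turn": [0,0,0]},{"grip": 0.05,"offset": [0,0,0],"turn": [0,0,0]},{"grip": 0.05,"offset": [0,0,0],"turn": [0,0,0]},{"grip": 0.05,"offset": [0,0,0],"turn": [0,0,0]},{"grip": 0.05,"offset": [0,0,0],"turn": [0,0,0]},{"grip": 0.05,"offset": [0,0,0],"turn": [0,0,0]},{"grip": 0.05,"offset": [0,0,0],"turn": [0,0,0]},{"grip": 0.05,"offset": [0,0,0],"turn": [0,0,0]}]}}

```text
time_s: 17.62
ee_pos: [0.4772, -0.097, 0.0454]
tool_rot: [-2.396, 2.032, 0.002]
wrist_force: [-0.9, 8.4, -1.1]
grip_width: 0.0108
grasp_force: 50.0
```

```bash
python3 st.py
python3 - <<'E'
from h import *
F=[]
for i in range(6):
    w=robot.grab_frame('wrist')[0];s=robot.state();F.append(s['wrist_force']@wristT(s)[:3,:3])
print(np.mean(F,0),np.std(F,0))
b=robot.grab_frame('scene')[0][200:275,110:260]
c=np.vstack([cv2.resize(w[0:120,240:400],(600,300)),cv2.resize(b,(600,300))]);cv2.imwrite('pics/c8.png',c)
E
```

```text
[ 0.47718109 -0.09700803  0.04542331] [-0.9121098   8.40633404 -1.12617719] [1.57122828 0.23112427 0.0803985 ] 17.6167 0.010829088859195554
x dir deg -80.58850690796974 tool force [-8.44094323 -0.47567869  1.13616832]
[-9.06603791 -0.64728138  1.3932542 ] [0.27604073 0.74552525 0.24261174]
```

View pics/c8.png

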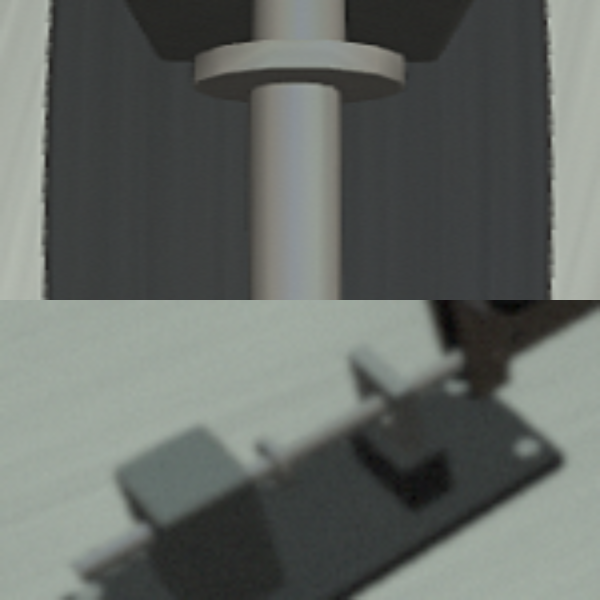

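The bar is through the lug, centred and flat on the disc. The push is about 9.1 N, so I'll add 1.3 mm and hold.

Emit:
{"name": "carry_out", "arguments": {"steps": [{"grip": 0.05,"offset": [0.0007,0,0],"turn": [0,0,0]},{"grip": 0.05,"offset": [0.0006,0,0],"turn": [0,0,0]},{"grip": 0.05,"offset": [0,0,0],"turn": [0,0,0]},{"grip": 0.05,"offset": [0,0,0],"turn": [0,0,0]},{"grip": 0.05,"offset": [0,0,0],"turn": [0,0,0]},{"grip": 0.05,"offset": [0,0,0],"turn": [0,0,0]},{"grip": 0.05,"offset": [0,0,0],"turn": [0,0,0]},{"grip": 0.05,"offset": [0,0,0],"turn": [0,0,0]},{"grip": 0.05,"offset": [0,0,0],"turn": [0,0,0]},{"grip": 0.05,"offset": [0,0,0],"turn": [0,0,0]}]}}

```text
time_s: 18.8
ee_pos: [0.4773, -0.0982, 0.0454]
tool_rot: [-2.396, 2.032, 0.003]
wrist_force: [-0.5, 9.5, -1.6]
grip_width: 0.0103
grasp_force: 50.0
```

```bash
cat > f.py <<'E'
from h import *
F=[]
for i in range(10):
    robot.grab_frame('wrist');s=robot.state();F.append(s['wrist_force']@wristT(s)[:3,:3])
print(np.mean(F,0),np.std(F,0),s['ee_pos'],s['time_s'],s['wrist_torque'])
E
python3 f.py
```

```text
[-10.13129854  -0.3729493    1.73845564] [0.31746192 0.30504975 0.32645456] [ 0.47733555 -0.09816348  0.0453959 ] 19.3 [1.73668121 0.26668958 0.04908294]
```

The push averages 10.1 N and is steady. I'll hold it for another 2.5 s.

Emit:
{"name": "carry_out", "arguments": {"steps": [{"grip": 0.05,"offset": [0,0,0],"turn": [0,0,0]},{"grip": 0.05,"offset": [0,0,0],"turn": [0,0,0]},{"grip": 0.05,"offset": [0,0,0],"turn": [0,0,0]},{"grip": 0.05,"offset": [0,0,0],"turn": [0,0,0]},{"grip": 0.05,"offset": [0,0,0],"turn": [0,0,0]},{"grip": 0.05,"offset": [0,0,0],"turn": [0,0,0]},{"grip": 0.05,"offset": [0,0,0],"turn": [0,0,0]},{"grip": 0.05,"offset": [0,0,0],"turn": [0,0,0]},{"grip": 0.05,"offset": [0,0,0],"turn": [0,0,0]},{"grip": 0.05,"offset": [0,0,0],"turn": [0,0,0]}]}}

```text
time_s: 20.13
ee_pos: [0.4773, -0.0982, 0.0454]
tool_rot: [-2.396, 2.032, 0.003]
wrist_force: [-1.3, 10.5, -1.6]
grip_width: 0.0106
grasp_force: 50.0
```

Emit:
{"name": "carry_out", "arguments": {"steps": [{"grip": 0.05,"offset": [0,0,0],"turn": [0,0,0]},{"grip": 0.05,"offset": [0,0,0],"turn": [0,0,0]},{"grip": 0.05,"offset": [0,0,0],"turn": [0,0,0]},{"grip": 0.05,"offset": [0,0,0],"turn": [0,0,0]},{"grip": 0.05,"offset": [0,0,0],"turn": [0,0,0]},{"grip": 0.05,"offset": [0,0,0],"turn": [0,0,0]},{"grip": 0.05,"offset": [0,0,0],"turn": [0,0,0]},{"grip": 0.05,"offset": [0,0,0],"turn": [0,0,0]},{"grip": 0.05,"offset": [0,0,0],"turn": [0,0,0]},{"grip": 0.05,"offset": [0,0,0],"turn": [0,0,0]}]}}

```text
time_s: 20.97
ee_pos: [0.4774, -0.0982, 0.0454]
tool_rot: [-2.396, 2.032, 0.002]
wrist_force: [-1.8, 10.6, -2.0]
grip_width: 0.011
grasp_force: 50.0
```

Emit:
{"name": "carry_out", "arguments": {"steps": [{"grip": 0.05,"offset": [0,0,0],"turn": [0,0,0]},{"grip": 0.05,"offset": [0,0,0],"turn": [0,0,0]},{"grip": 0.05,"offset": [0,0,0],"turn": [0,0,0]},{"grip": 0.05,"offset": [0,0,0],"turn": [0,0,0]},{"grip": 0.05,"offset": [0,0,0],"turn": [0,0,0]},{"grip": 0.05,"offset": [0,0,0],"turn": [0,0,0]},{"grip": 0.05,"offset": [0,0,0],"turn": [0,0,0]},{"grip": 0.05,"offset": [0,0,0],"turn": [0,0,0]},{"grip": 0.05,"offset": [0,0,0],"turn": [0,0,0]},{"grip": 0.05,"offset": [0,0,0],"turn": [0,0,0]}]}}

```text
time_s: 21.8
ee_pos: [0.4774, -0.0982, 0.0454]
tool_rot: [-2.396, 2.032, 0.002]
wrist_force: [-1.1, 9.6, -0.9]
grip_width: 0.0106
grasp_force: 50.0
```

```bash
python3 f.py; python3 -c "
from cell import robot
print(robot.finish_job())"
```

```text
[-9.88529981 -0.50136912  1.43252022] [0.60814514 0.57477816 0.22036972] [ 0.47735395 -0.09818805  0.04541161] 22.3 [1.77631602 0.28948088 0.13805567]
the job is handed in; nothing more can be done
None
```

The long bar is through the lug and pressing the sprung stop at about 10 N. The push was held for over 3 s, and the job was handed in at 22.3 s with the bar still gripped at 50 N.

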